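Seat a turned tool handle in the boring jig and snap the toggle clamp shut

ROBOT

A 7-joint arm with a two-finger parallel gripper is mounted at the origin on the work surface. World frame = base frame: x ahead of the robot, y to its left, z up, the work surface at z = 0. Lengths are in m, angles in rad, forces in N, time in s.
With the tool pointing down it reaches from about 0.375 to 0.925 m from the base axis. Payload 3.1 kg.
Tool frame: the origin (TCP) lies between the finger pads; the fingertips stand 19 mm ahead of it and the grasp point (between the pads) is the TCP; z points along the fingers, y is the direction in which the jaws open and shut (so a half turn about z gives the same grasp; the last joint's range is limited). The gripper opens to 85 mm and grips with 20 to 120 N. Pads are 22 mm wide; open, the fingers measure 114 mm over their backs; the gripper's body (76 mm by 85 mm) begins 54 mm behind the grasp point. The pads swing forward as they close: fully open they stand 13 mm farther back than shut.
Start: joints at [-0.098, 0.383, 0.044, 1.598, -0.018, 1.161, -0.05], TCP at [0.65, 0, 0.25] pointing down, gripper open.
Joint ranges: [-2.61, 2.61], [-0.41, 2.15], [-1.48, 1.57], [0, 2.5], [-1.57, 4.71], [0.05, 1.97], [-2.85, 2.85]. Speed limits (rad/s): [2.79, 2.79, 3.14, 3.14, 3.14, 3.14, 3.14].

INTERFACE

Orientations are given as a unit quaternion [x, y, z, w].
In Python, from bench import move_ptp, movel, move_j, move_gripper, pause, inverse_kinematics, read_camera, camera_params, MotionError, sign_off, look_for, tip_of, read_time_s, read_qpos, read_joint_vel, read_effort, read_eef_pos, read_tcp_rot, read_ft_force, read_ft_torque, read_finger_gap gives the robot as it stands. Calls block until the motion is done:
- move_ptp(position, orientation): joint-space move of the TCP to a pose.
- movel(position, orientation=None, speed=0.15): straight line of the TCP; orientation=None keeps the orientation; speed is the mean speed in m/s.
- move_j(angles): joint-space move.
- move_gripper(opening, effort=None): finger opening in m; effort is the grip in N (None keeps the last); returns when the fingers have stopped.
- pause(seconds).
- inverse_kinematics(position, orientation): joint angles nearest the present ones, or None.
- read_camera(name): name is "scene" or "side" or "wrist"; returns the picture (400x640x3 uint8, red, green, blue); there is no depth.
- camera_params(name): a dict with "K" (3x3 intrinsics, pixels), "camera_from_world" (4x4, takes a point from world to camera coordinates). Camera axes: x right, y down, z forward; pixel columns grow to the right and rows downward; lengths in m; the calibration is good to about 2 mm. The wrist camera is an equidistant fisheye: a pixel r from the principal point sees the ray r / f radians off the axis. A picture is of the moment at which its call begins: read the wrist's pose just before it. camera_params takes no time and is no camera call; for the wrist camera it gives the pose at the moment of the call.
A pose or a line that the arm cannot do raises MotionError and nothing moves.
- sign_off(): hands the job in, once; it reports no verdict.
Trained networks look in the newest picture that a camera, given by its name, has taken for a name from the list of things; names that differ only in an ending like _2 or _b are one class to them, and where a whole thing is asked for, a point or a joint stands for the part that bears it (a point fixed in the world has none). Each returns a list of dicts, best first, with "confidence" (0 to 1); they miss things now and then, are a little off and sometimes report something else, mostly with a low value. They report only what shows in the picture. A call takes as long as a camera call.
- look_for(camera, name): "at" ([column, row] in pixels, amid what is visible of it).
- tip_of(camera, name): "at" ([column, row] in pixels: a listed point, or the origin of a listed thing).
Readings, each from a call of its own:
- read_time_s(): time.
- read_qpos(): joint angles.
- read_joint_vel(): joint speeds.
- read_effort(): joint torques, N m.
- read_eef_pos(): TCP position.
- read_tcp_rot(): TCP orientation.
- read_ft_force(): force on the tool from outside, world axes, zero at the start.
- read_ft_torque(): the same for the moment, N m.
- read_finger_gap(): finger opening in m.
Only numpy, scipy, OpenCV 4.12 (cv2) and the standard library are available. Lean on these libraries where they do the work, as an engineer would, in place of code of your own. Each camera call takes 0.05 s, during which the arm holds its last target.

TASK

With closed fingertips, push the turned handle blank along its wooden V-trough until its brass ferrule butts against the steel guide plate; then push the orange lever of the toggle clamp over and down until it snaps past centre and locks, so the rubber pad holds the blank down, ready for boring. Only push: do not pick the blank up, leave the other things on the bench where they are, and finish with your hand clear.

Things in the scene. Friction and masses are not known exactly. Their poses are not given: they have to be found in the camera images.
- jig: Boring jig bolted to the bench: plywood board 175 x 270 x 18 mm. Frame: z up, y along the V-trough towards the guide plate, x across towards the clamp (away from the robot, within about 30 degrees). Origin: underside of the board (bench level), below the trough's centre line, where the clamp's pad comes down. Board: x -50 to +125, y -180 to +90 mm. 'Jig (x, y, z)' below is in this frame, in mm.
- trough_mouth (a point): Open end of the V-trough (two light-wood slats at 90 degrees), on its centre line, level with its lips: jig (0, -165, 47). The trough runs from here along +y to the guide plate (y = 50); bottom of the V 27 mm above the bench, lips 47 mm up at x = +-20 mm. It lies free for fingertips behind the blank.
- guide_face (a point): Centre of the face (looking to the jig's -y) of the steel drill guide plate, 56 mm wide, 10 mm thick, top 74 mm above the bench, at the end of the trough: jig (0, 50, 48). Rigid; the ferrule's end butts here. A brass drill bush shows on its far side.
- blank: Handle blank lying loose in the trough, about 85 g: reddish cherry-wood cylinder 30 mm in diameter, 112 mm long, and a brass ferrule 23 mm in diameter, 18 mm long, at its +y end; 130 mm over all. Origin: middle of its length, on its axis, 48 mm above the bench; top at 63 mm. y axis: along it to the ferrule. It starts 25 to 60 mm short of the guide plate and slides with about 1 N; a stop of 6 to 10 N means home.
- ferrule_end (a point): Centre of the ferrule's end face: 65 mm from the blank's origin along its +y.
- butt_end (a point): Centre of the blank's flat back face, to push on: 65 mm from its origin along -y. Its upper half stands clear above the trough's lips.
- clamp_handle (a joint): The clamp's lever: angle (rad) between lever and clamp arm, 0 = open, both upright. The lever goes about 84 degrees over to the jig's +x and down, and the arm comes down on the blank. Pad meets blank at 2.45, dead centre about 2.8, stop 2.93 = locked. It moves with 1 to 3 N at the grip and stays or sinks slowly if left half-way; let go between 2.5 and dead centre it springs back to 2.5, beyond it snaps to the stop.
- grip_mid (a point): Centre of the lever's orange grip (round bar 19 mm in diameter, 81 mm long, along the lever). Jig: open (84, 0, 174), half-way over (131, 0, 163), pad touching (139, 0, 139), locked (148, 0, 101).
- grip_end (a point): Free end of the orange grip, 36 mm beyond grip_mid. Jig: open (85, 0, 210), half-way over (155, 0, 190), pad touching (171, 0, 156), locked (184, 0, 103): locked, the lever is nearly level, its top about 112 mm above the bench.
- clamp_pad: Sprung rubber pad, 16 mm in diameter, on the spindle at the end of the clamp's steel arm; origin: centre of its working face. Open, the arm stands upright, on the blank's side of the lever, up to 152 mm above the bench, at jig x 35 to 78, y -9 to +9, the pad facing -x; the grip stands clear above it. Locked, the pad presses down on the blank at jig (0, 0, 63) with about 6 N.
- clamp_base: Steel base of the clamp, up to 85 mm above the bench, on a hardwood riser (jig x 47 to 119, y -28 to +28, top 50 mm up). Fixed to the jig; its origin is the jig's.
- ferrule_tin: Bystander: open steel tin, 60 mm wide, 30 mm high, with brass ferrules, standing on the jig's board. Origin: centre of its underside.
- billet: Bystander: square ash billet 34 x 150 x 34 mm lying on the bench on the robot's side of the jig. Origin: centre of its underside.
- mallet: Bystander: turned mallet of dark wood standing on its head, 84 mm wide, 218 mm high. Origin: centre of its underside.
- glue_bottle: Bystander: yellow glue bottle with a red cap, 60 mm wide, 165 mm high. Origin: centre of its underside.
- wax_tin: Bystander: flat wax tin with a green lid, 89 mm wide, 37 mm high. Origin: centre of its underside.
- sanding_block: Bystander: cork sanding block 65 x 110 x 32 mm. Origin: centre of its underside.
- calipers: Bystander: steel outside calipers lying flat, about 195 x 104 x 12 mm. Origin: on the bench, mid-way along.

How it is judged:
On the way, in this order (a step that is already met when the one before it is completed fails the run):
1. the blank is pushed home against the guide plate while the clamp is still off it (y of ferrule_end in the frame of jig above 0.0465 m and z of blank in the frame of jig between 0.0442 and 0.0522 m and x of blank in the frame of jig between -0.004 and 0.004 m and angle between the y axis of blank and the y axis of jig, either way round below 0.05 rad and value of joint clamp_handle below 2.2 rad), for 0.2 s.
2. the clamp's lever has snapped past centre and the pad holds the blank (value of joint clamp_handle above 2.88 rad and contact force between clamp_pad and blank above 3 N), for 0.2 s.
At the end, for the whole second after the job is handed in: The ferrule's end is within 3.5 mm of the guide plate, the blank lies in the bottom of the V-trough (within 4 mm across and in height, within 0.05 rad of its line) and at rest, the lever is past 2.88 rad (dead centre about 2.8, stop 2.93), and the pad presses the blank with more than 3 N (all of step 2 and y of ferrule_end in the frame of jig above 0.0465 m and z of blank in the frame of jig between 0.0442 and 0.0522 m and x of blank in the frame of jig between -0.004 and 0.004 m and angle between the y axis of blank and the y axis of jig, either way round below 0.05 rad and linear speed of blank below 0.01 m/s); the robot touches nothing.
It fails at once if the blank is lifted or knocked out of the trough (z of blank in the frame of jig above 0.0602 m or angle between the y axis of blank and the y axis of jig, either way round above 0.15 rad).
It fails at once if another thing on the bench is moved by more than 20 mm or tipped over (distance of any of ferrule_tin, billet, mallet, glue_bottle, wax_tin, sanding_block, calipers from where it was at the start of the episode above 0.02 m or angle between any of ferrule_tin, billet, mallet, glue_bottle, wax_tin, sanding_block, calipers's own z axis and vertical above 0.35 rad).
It also fails if it takes over 48 s, if anything falls off the work surface, if the arm or the gripper's body presses on something with over 40 N, if the wrist force passes 120 N, or if a joint passes its speed limit or range.

## Working session

There is one attempt and no reset: what is moved stays moved. The work goes in short steps, each a Python script; the robot and the scene stay as the last script left them, time stands still between calls to the robot, and variables do not carry over. Pictures are saved under pics/ and viewed, and the job is handed in when it is done.

```bash
ls; mkdir -p pics; python3 - <<'E'
from bench import *
import cv2
for c in ["scene","side","wrist"]:
    im=read_camera(c); cv2.imwrite(f"pics/{c}0.png",im[:,:,::-1])
    p=camera_params(c); print(c,p)
    for n in ["trough_mouth","guide_face","butt_end","ferrule_end","grip_mid","grip_end","blank","clamp_pad","jig"]:
        print(n,[(r['at'],round(r['confidence'],2)) for r in tip_of(c,n)[:2]])
print(read_time_s(),read_eef_pos(),read_tcp_rot())
E
```

```text
pics
scene {'K': array([[409.51900562,   0.        , 317.19388863],
       [  0.        , 409.51900562, 206.3272547 ],
       [  0.        ,   0.        ,   1.        ]]), 'camera_from_world': array([[ 0.60578021,  0.7955765 , -0.00940039, -0.29569941],
       [ 0.55073933, -0.42782087, -0.71669763, -0.15854532],
       [-0.57420948,  0.42898408, -0.69732068,  1.60714629],
       [ 0.        ,  0.        ,  0.        ,  1.        ]])}
trough_mouth [([313.1, 242.9], 0.83), ([349.5, 229.6], 0.38)]
guide_face [([360.1, 211.6], 0.87)]
butt_end [([312.1, 247.9], 0.57), ([326.7, 233.9], 0.56)]
ferrule_end [([353.5, 214.1], 0.53), ([357.6, 211.8], 0.51)]
grip_mid [([433.5, 223.1], 0.74)]
grip_end []
blank [([340.3, 224.1], 0.68), ([239.3, 350.2], 0.44)]
clamp_pad []
jig [([351.2, 232.6], 0.88), ([343.9, 255.2], 0.31)]
side {'K': array([[380.0848344 ,   0.        , 317.23276632],
       [  0.        , 380.0848344 , 199.70354318],
       [  0.        ,   0.        ,   1.        ]]), 'camera_from_world': array([[-0.98092981, -0.19431577, -0.00425272,  0.49634778],
       [-0.09577123,  0.50227
[... 788 characters left out ...]
-9.51045686e-01,  3.09050324e-01,
        -4.01408957e-02],
       [ 6.65573791e-04, -3.09050279e-01, -9.51045468e-01,
         3.79751821e-01],
       [ 0.00000000e+00,  0.00000000e+00,  0.00000000e+00,
         1.00000000e+00]])}
trough_mouth [([215.0, 218.8], 0.58)]
guide_face [([187.5, 38.0], 0.94)]
butt_end [([206.3, 170.9], 0.73)]
ferrule_end [([190.2, 57.1], 0.97)]
grip_mid [([235.9, 45.8], 0.77)]
grip_end [([222.4, 37.3], 0.87), ([273.5, 143.3], 0.72)]
blank [([199.5, 113.8], 0.69), ([133.7, 97.6], 0.67)]
clamp_pad [([189.7, 61.4], 0.53)]
jig [([204.3, 79.0], 0.62)]
1.5 [ 6.50014275e-01 -2.26513028e-05  2.50282185e-01] [ 7.07117913e-01  7.07095649e-01 -2.98037215e-06 -1.03277410e-05]
```

View pics/scene0.png

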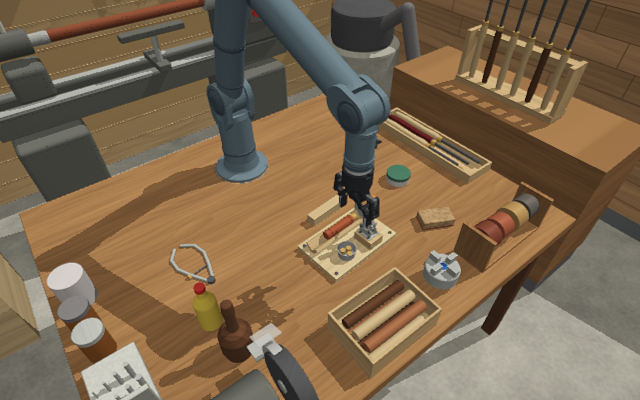

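View pics/side0.png

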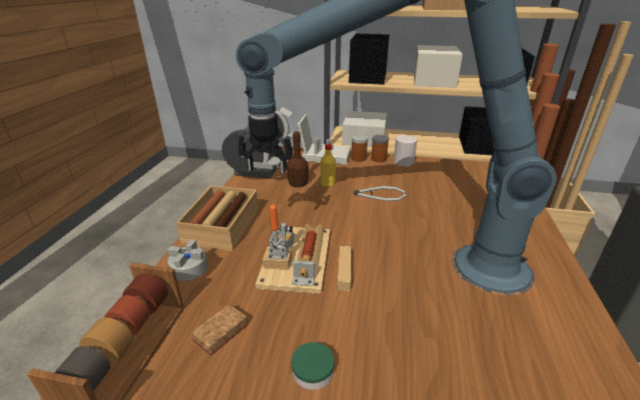

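View pics/wrist0.png

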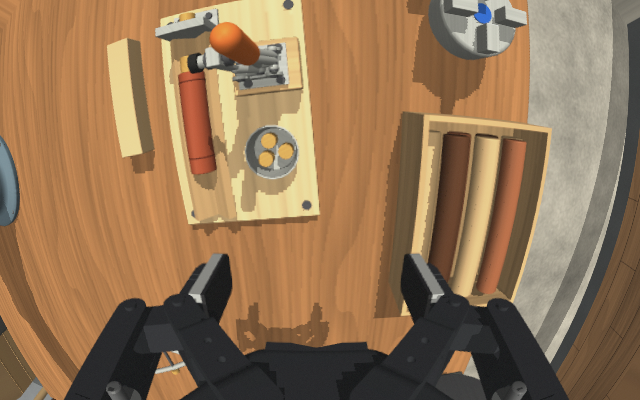

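```bash
cat > h.py <<'E'
import numpy as np
from scipy.optimize import least_squares
def proj(cam,P,X):
    K=P['K'];T=P['camera_from_world'];p=T[:3,:3]@np.array(X)+T[:3,3]
    if cam=='wrist':
        r=np.hypot(p[0],p[1]);th=np.arctan2(r,p[2]);u=p[:2]/r*th
    else: u=p[:2]/p[2]
    return np.array([K[0,0]*u[0]+K[0,2],K[1,1]*u[1]+K[1,2]])
def J2W(j,q):
    x,y,a=j;c,s=np.cos(a),np.sin(a);q=np.array(q)/1000
    return np.array([x+c*q[0]-s*q[1],y+s*q[0]+c*q[1],q[2]])
def fit(obs,x0):
    # obs: (cam,P,jigpoint mm or ('b',dy,z), pixel)
    def pt(v,q): return J2W(v[:3],(0,v[3]*1000+q[1],q[2]) if q[0]=='b' else q)
    def res(v): return np.concatenate([proj(c,P,pt(v,q))-np.array(px) for c,P,q,px in obs])
    s=least_squares(res,x0,loss='soft_l1',f_scale=2.)
    return s.x,res(s.x).reshape(-1,2)
E
python3 - <<'E'
from h import *
from bench import camera_params
W,S,D=[(c,camera_params(c)) for c in("wrist","scene","side")]
obs=[(*W,(125,-180,18),(318,213)),(*W,(-50,-180,18),(189,223)),
(*W,(0,-165,47),(215,218.8)),(*W,(0,50,48),(187.5,38)),(*W,('b',-65,48),(206,171)),(*W,('b',65,48),(190.2,57.1)),
(*W,(84,0,174),(235.9,45.8)),(*W,(85,0,210),(222.4,37.3)),(*W,('b',0,48),(199.5,113.8)),
(*S,(0,-165,47),(313.1,242.9)),(*S,(0,50,48),(360.1,211.6)),(*S,('b',0,48),(340.3,224.1)),
(*D,(0,-165,47),(311.7,229.1)),(*D,(0,50,48),(304.2,268.2)),(*D,(85,0,210),(271.1,203.2)),(*D,('b',0,48),(306.9,249))]
v,r=fit(obs,[.5,.1,0,-.05]); print(v)
for o,e in zip(obs,r): print(o[0],o[2],e.round(1))
for q in [(0,-165,47),(0,50,48),(84,0,174),(184,0,103)]: print(J2W(v[:3],q))
E
```

```text
[ 0.51480108  0.10993556  0.08910518 -0.04006378]
wrist (125, -180, 18) [2.7 2. ]
wrist (-50, -180, 18) [-0.2  2. ]
wrist (0, -165, 47) [-0.5  1.4]
wrist (0, 50, 48) [ 0.6 -2.9]
wrist ('b', -65, 48) [-1.3  0.1]
wrist ('b', 65, 48) [-0.4 -0.6]
wrist (84, 0, 174) [ 1.  -0.1]
wrist (85, 0, 210) [-0.  -2.6]
wrist ('b', 0, 48) [-3.5  0.2]
scene (0, -165, 47) [-2.   3.7]
scene (0, 50, 48) [-0.4  0.7]
scene ('b', 0, 48) [-0.   1.8]
side (0, -165, 47) [ 1.5 -6.5]
side (0, 50, 48) [-0.4 -0.5]
side (85, 0, 210) [1.2 0.9]
side ('b', 0, 48) [ 1.2 -2.2]
[ 0.52948399 -0.05440985  0.047     ]
[0.51035171 0.15973719 0.048     ]
[0.59846783 0.11741049 0.174     ]
[0.69807111 0.12630922 0.103     ]
```

```bash
python3 - <<'E'
from bench import *
from h import *
import cv2
from scipy.spatial.transform import Rotation as R
q=(R.from_euler('z',0.089)*R.from_quat([.70711,.70711,0,0])).as_quat()
move_gripper(0.0)
move_ptp([0.545,-0.10,0.25],q)
P=camera_params("wrist"); im=read_camera("wrist"); cv2.imwrite("pics/w1.png",im[:,:,::-1])
T=P['camera_from_world'];print("campos",-T[:3,:3].T@T[:3,3],read_finger_gap(),read_eef_pos(),read_time_s(),read_ft_force())
for n in ["trough_mouth","guide_face","butt_end","ferrule_end","grip_mid","grip_end","blank","clamp_pad"]:
    print(n,[(r['at'],round(r['confidence'],2)) for r in tip_of("wrist",n)[:2]])
v=[ 0.51480108 , 0.10993556 , 0.08910518]
for p in [(0,-165,47),(0,50,48),(0,-105,48),(0,25,48),(84,0,174),(85,0,210),(125,-180,18),(-50,-180,18),(-50,90,18),(125,90,18)]: print(p,proj("wrist",P,J2W(v,p)).round(1))
E
```

```text
campos [ 0.53698309 -0.02149415  0.37414247] 0.0002963835973655268 [ 0.54563792 -0.09923522  0.25043945] 2.95 [-0.09682315  0.53437656  0.00717826]
trough_mouth [([307.0, 128.2], 0.62)]
guide_face []
butt_end [([305.9, 75.2], 0.61)]
ferrule_end [([374.1, 68.6], 0.26)]
grip_mid [([219.2, 1.9], 0.23)]
grip_end []
blank [([304.8, 13.2], 0.58)]
clamp_pad []
(0, -165, 47) [305.6 131.2]
(0, 50, 48) [305.5 -57.3]
(0, -105, 48) [305.2  74.5]
(0, 25, 48) [305.4 -38.7]
(84, 0, 174) [420.6 -71.6]
(85, 0, 210) [439.1 -96.4]
(125, -180, 18) [411.6 143.2]
(-50, -180, 18) [263.6 142.2]
(-50, 90, 18) [264.8 -70.2]
(125, 90, 18) [408.9 -65.3]
```

View pics/w1.png

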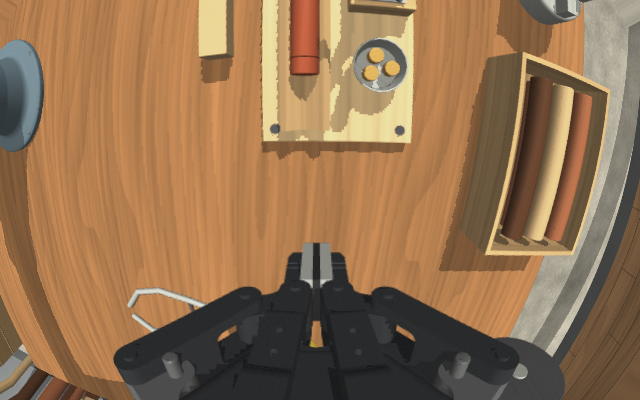

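```bash
python3 - <<'E'
from bench import *
from h import *
import cv2
from scipy.spatial.transform import Rotation as R
v=[ 0.5148 , 0.1099 , 0.0891]
q=(R.from_euler('z',v[2])*R.from_quat([.70711,.70711,0,0])).as_quat()
yd=np.array([-np.sin(v[2]),np.cos(v[2]),0])
def go(y,z=66,sp=.15): movel(J2W(v,(0,y,z)),q,speed=sp)
go(-148,140,.2); go(-148,80,.15); pause(.1); f0=np.array(read_ft_force())
go(-148,66,.08); print("down",np.array(read_ft_force())-f0)
for y in [-130,-115,-105,-98]:
    go(y,66,.06); print(y,((np.array(read_ft_force())-f0)).round(2))
y=-98
while y>-98.1 and y<-80:
    y+=1.5; go(y,66,.04); pause(.05); f=(np.array(read_ft_force())-f0); print(y,f.round(2),read_time_s())
    if -f@yd>7: break
e=np.array(read_eef_pos());print(e, y)
P=camera_params("wrist"); im=read_camera("wrist"); cv2.imwrite("pics/w2.png",im[:,:,::-1])
im=read_camera("side"); cv2.imwrite("pics/s2.png",cv2.resize(im[150:350,180:440,::-1],None,fx=3,fy=3))
print(tip_of("side","ferrule_end")[:2])
for p in [(0,50,48),(0,25,48)]: print(proj("side",camera_params("side"),J2W(v,p)))
E
```

```text
down [0.46195327 0.55776813 1.78394576]
-130 [-1.41  0.52  0.74]
-115 [ 0.12  0.37 -0.53]
-105 [-1.25  0.95  0.15]
-98 [ 0.17 -0.29 -0.19]
-96.5 [-0.39  1.42  0.12] 6.85
-95.0 [-1.08 -0.1   1.  ] 7.15
-93.5 [-2.19 -0.73  0.03] 7.45
-92.0 [-0.86 -0.17 -0.24] 7.75
-90.5 [ 0.05 -0.24  0.  ] 8.05
-89.0 [ 0.18 -3.81  0.37] 8.35
-87.5 [-0.26 -6.45  0.59] 8.65
-86.0 [-0.24 -8.07  0.27] 8.95
[0.52276994 0.0201343  0.0660451 ] -86.0
[{'at': [305.4, 269.9], 'confidence': 0.65}, {'at': [304.6, 267.0], 'confidence': 0.54}]
[303.84637859 267.66988939]
[305.10480964 261.56390247]
```

```bash
ls pics
```

```text
s2.png
scene0.png
side0.png
w1.png
w2.png
wrist0.png
```

View pics/s2.png

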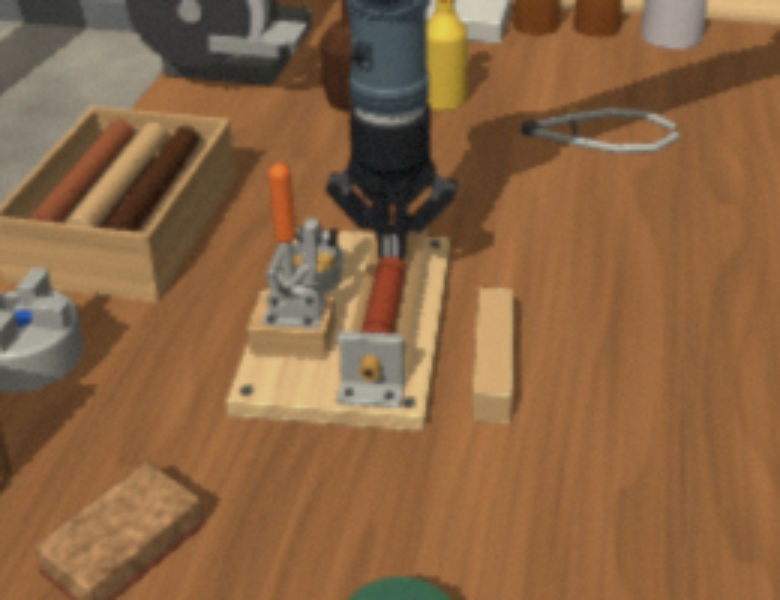

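View pics/w2.png

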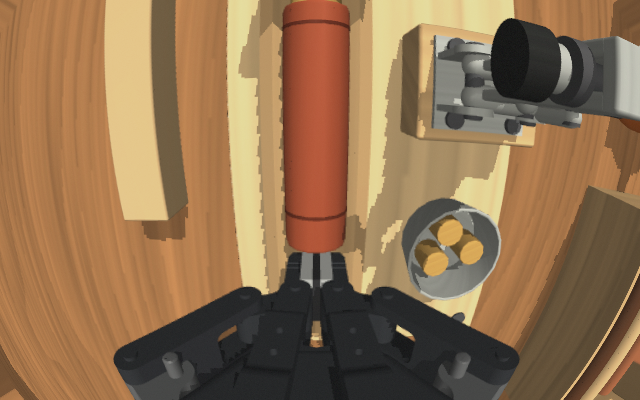

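```bash
cat > lev.py <<'E'
from bench import *
from h import *
import cv2
from scipy.spatial.transform import Rotation as R
from scipy.interpolate import PchipInterpolator as PI
v=[ 0.5148 , 0.1099 , 0.0891]
q0=(R.from_euler('z',v[2])*R.from_quat([.70711,.70711,0,0])).as_quat()
q1=(R.from_euler('z',v[2]-np.pi/2)*R.from_quat([.70711,.70711,0,0])).as_quat()
kt=[1.6,41.6,62,87]
mx=PI(kt,[84,131,139,148],extrapolate=True);mz=PI(kt,[174,163,139,101],extrapolate=True)
def tcp(t,s=10,gap=0):
    a=np.radians(t);u=np.array([np.sin(a),np.cos(a)]);n=np.array([-np.cos(a),np.sin(a)])
    c=np.array([mx(t),mz(t)])+s*u+(9.5+gap)*n
    return J2W(v,(c[0]-11,0,c[1]+19))
E
python3 - <<'E'
from lev import *
movel(J2W(v,(0,-100,66)),q0,speed=.1)
movel(J2W(v,(0,-125,200)),q0,speed=.25)
move_ptp(J2W(v,(35,-90,250)),q1)
p=tcp(1.6,gap=25); 
movel(p+[0,0,.05],q1,speed=.2); movel(p,q1,speed=.15); pause(.1)
print(read_eef_pos(),p,read_ft_force(),read_qpos(),read_time_s())
im=read_camera("wrist"); cv2.imwrite("pics/w3.png",im[:,:,::-1])
im=read_camera("side"); cv2.imwrite("pics/s3.png",cv2.resize(im[150:350,180:440,::-1],None,fx=3,fy=3))
E
```

```text
[0.55455272 0.11274421 0.20525688] [0.55343879 0.11335186 0.2039594 ] [ 0.0839716  -1.00400799  0.80712465] [-0.37572832  0.26954132  0.11817557  1.85361117 -0.03662375  1.01818015
 -1.72560908] 12.6917
```

View pics/w3.png

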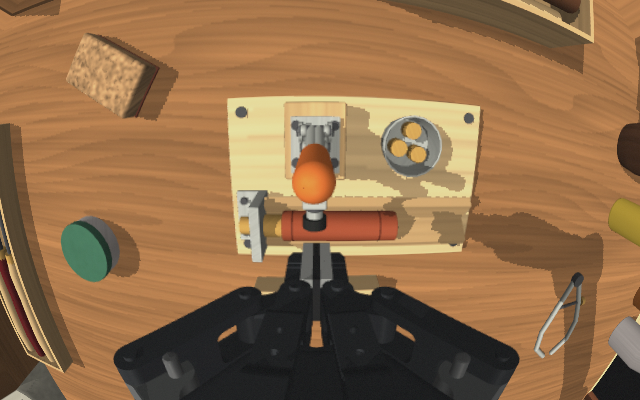

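View pics/s3.png

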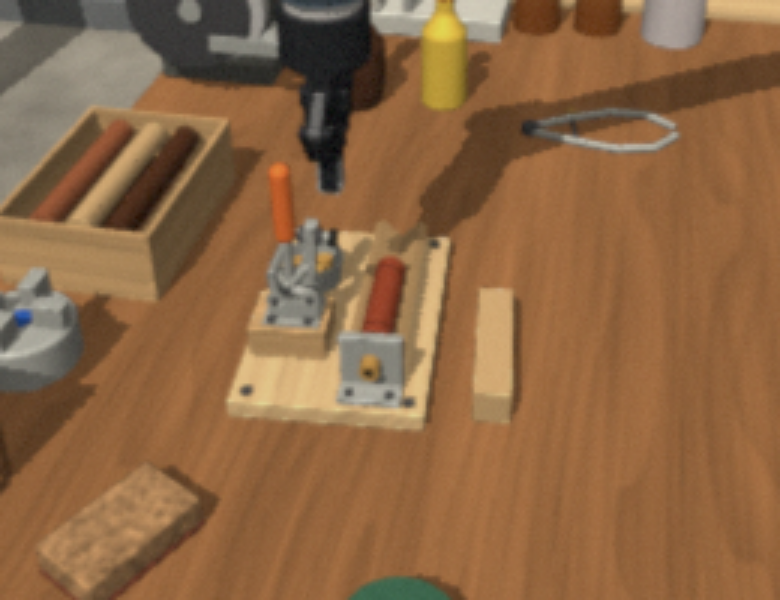

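```bash
python3 - <<'E'
from lev import *
f0=np.array(read_ft_force())
movel(tcp(1.6,gap=3),q1,speed=.08)
for t in [6,12,18,24,30,36,42,48,54,60]:
    movel(tcp(t),q1,speed=.08); f=np.array(read_ft_force())-f0; print(t,f.round(1),round(read_time_s(),2))
    if np.linalg.norm(f)>20: print("stop");break
im=read_camera("wrist"); cv2.imwrite("pics/w4.png",im[:,:,::-1])
im=read_camera("side"); cv2.imwrite("pics/s4.png",cv2.resize(im[150:350,180:440,::-1],None,fx=3,fy=3))
E
```

```text
6 [-0.1  0.8  0.9] 13.51
12 [-0.9  0.3 -0.8] 13.79
18 [-0.8  0.1 -0.9] 14.06
24 [-0.9 -0.1  0.2] 14.32
30 [ 1.2  0.3 -0.5] 14.57
36 [ 0.4 -0.1 -1.2] 14.82
42 [ 0.6 -0.3  0.4] 15.07
48 [-0.  -0.6  0.2] 15.32
54 [ 0.2  0.7 -0.1] 15.57
60 [ 0.3 -0.1 -0.3] 15.84
```

View pics/w4.png

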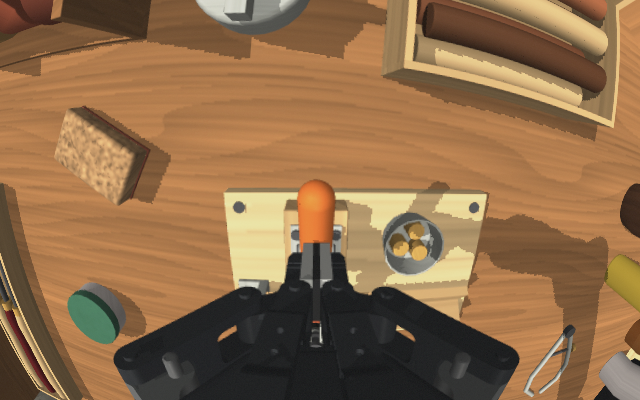

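View pics/s4.png

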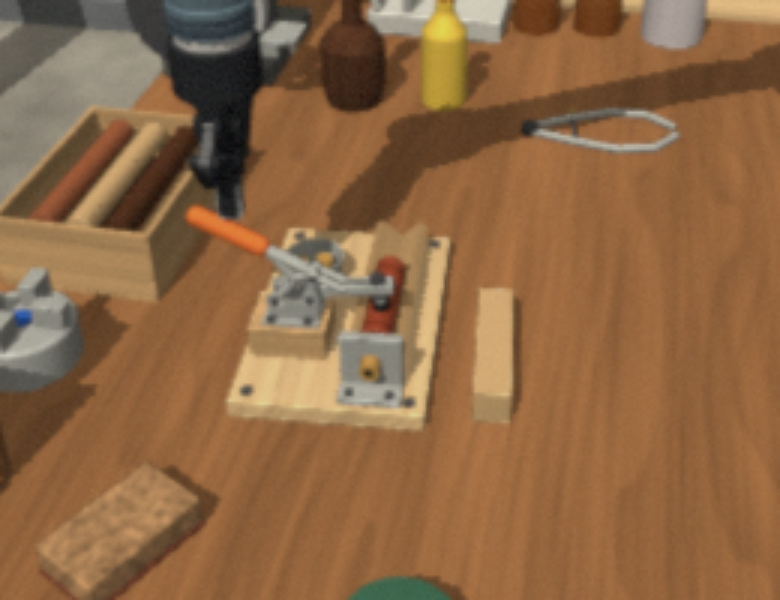

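Lever is over (grip from ~(190,213) to (265,245) in the side crop), arm nearly at the blank, tip on top of the grip. Now press on down to the stop.

```bash
python3 - <<'E'
from lev import *
pause(.1);f0=np.array(read_ft_force())
for t,g in [(64,0),(68,0),(72,0),(75,0),(78,0),(81,0),(84,0),(87,0),(87,-2),(87,-4),(87,-6),(87,-8)]:
    movel(tcp(t,gap=g),q1,speed=.05); pause(.05); f=np.array(read_ft_force())-f0; print(t,g,f.round(1),np.array(read_eef_pos())[2].round(4),round(read_time_s(),2))
    if f[2]>15: print("stop");break
pause(.3)
im=read_camera("wrist"); cv2.imwrite("pics/w5.png",im[:,:,::-1])
im=read_camera("side"); cv2.imwrite("pics/s5.png",cv2.resize(im[150:350,180:440,::-1],None,fx=3,fy=3))
print(read_ft_force())
E
```

```text
64 0 [0.  0.4 0.3] 0.1679 16.37
68 0 [-0.7 -0.2  0.9] 0.1622 16.69
72 0 [-0.5 -0.2  1.4] 0.1558 17.02
75 0 [-0.2  0.3  0.2] 0.1507 17.32
78 0 [ 0.2 -0.2  0.5] 0.1457 17.63
81 0 [-0.7 -0.3  0. ] 0.1406 17.94
84 0 [0.  0.4 1.1] 0.1352 18.25
87 0 [ 0.1 -0.4  1.3] 0.1302 18.57
87 -2 [1.  0.2 4.1] 0.1287 18.87
87 -4 [ 0.3 -0.8  6.5] 0.1273 19.17
87 -6 [-1.1 -0.6  9.1] 0.1262 19.47
87 -8 [-2.1  0.1 10.7] 0.1247 19.77
[-2.35037655  0.18676848 11.08256484]
```

View pics/s5.png

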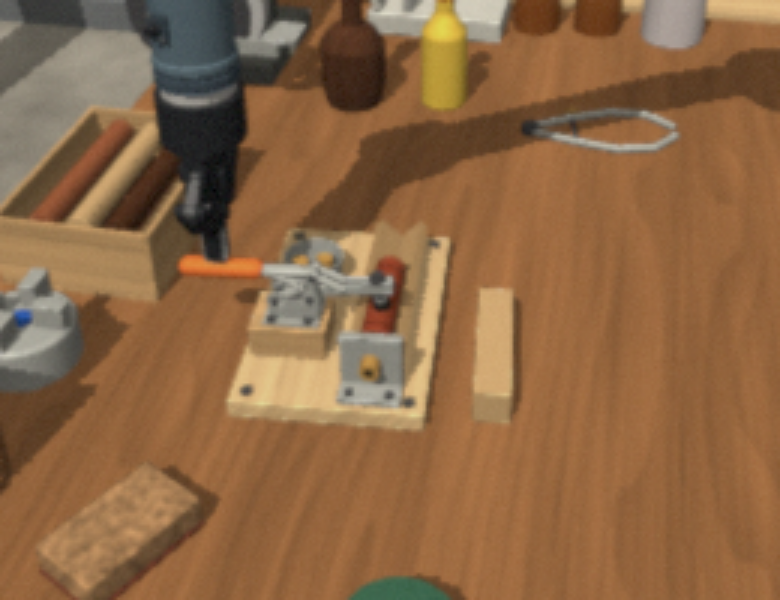

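```bash
python3 - <<'E'
from lev import *
p=np.array(read_eef_pos())
movel(p+[0,0,.06],q1,speed=.15)
movel(J2W(v,(60,-90,260)),q1,speed=.25); pause(.3)
print(read_ft_force(),read_time_s())
P=camera_params("wrist"); im=read_camera("wrist"); cv2.imwrite("pics/w6.png",im[:,:,::-1])
for n in ["grip_mid","grip_end","ferrule_end","butt_end","guide_face","clamp_pad"]: print(n,[(r['at'],round(r['confidence'],2)) for r in tip_of("wrist",n)[:2]])
im=read_camera("side"); cv2.imwrite("pics/s6.png",cv2.resize(im[180:300,220:380,::-1],None,fx=5,fy=5,interpolation=2))
S=camera_params("side")
for n in ["grip_mid","grip_end"]: print(n,[(r['at'],round(r['confidence'],2)) for r in tip_of("side",n)[:2]])
for k in [(148,0,101),(184,0,103),(0,50,48),(0,-80,48),(0,0,63),(171,0,156)]: print(k,proj("wrist",P,J2W(v,k)).round(1),proj("side",S,J2W(v,k)).round(1))
E
```

```text
[ 0.49840575  0.05767649 -0.13882075] 21.7667
grip_mid [([218.2, 92.4], 0.69)]
grip_end [([219.7, 56.4], 0.82), ([202.7, 220.4], 0.21)]
ferrule_end [([203.0, 218.9], 0.9), ([322.2, 149.9], 0.74)]
butt_end [([309.7, 226.8], 0.73)]
guide_face [([203.2, 220.6], 0.69)]
clamp_pad [([237.8, 228.4], 0.51), ([568.3, 211.9], 0.33)]
grip_mid [([253.3, 237.3], 0.7)]
grip_end [([236.8, 234.9], 0.64)]
(148, 0, 101) [219.9  93.6] [252.2 237. ]
(184, 0, 103) [218.7  55.3] [239.2 235.6]
(0, 50, 48) [202.5 220.9] [303.8 267.7]
(0, -80, 48) [308.5 222.3] [309.9 238.5]
(0, 0, 63) [238.6 226.6] [306.2 251.4]
(171, 0, 156) [197.9  63.2] [241.8 219.8]
```

View pics/s6.png

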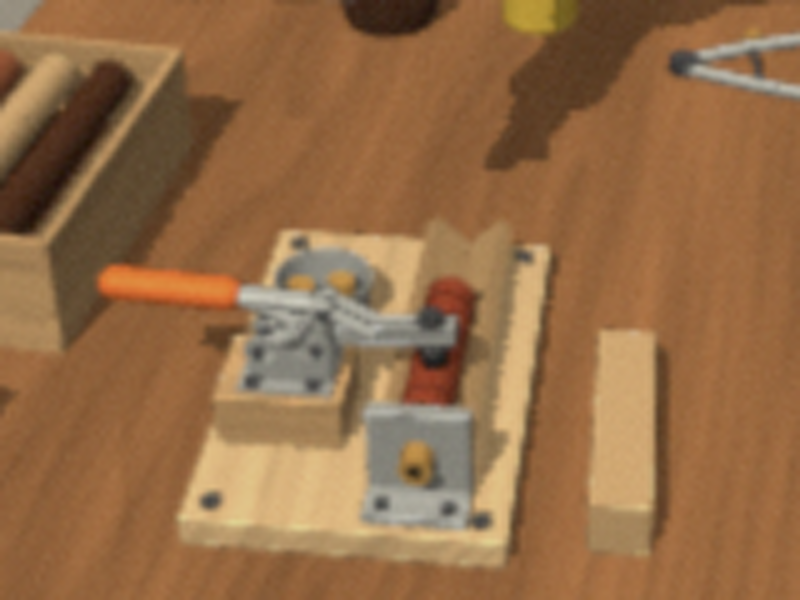

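View pics/w6.png

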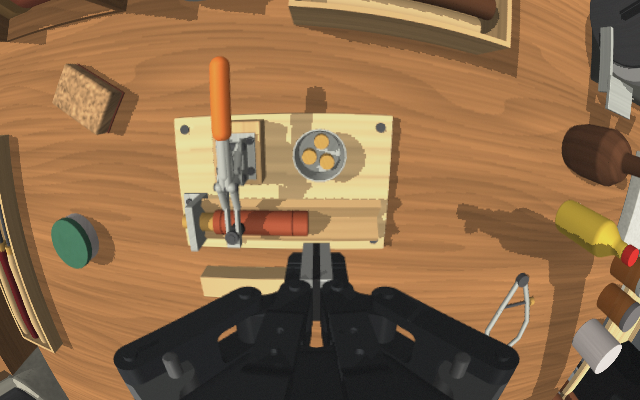

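```bash
python3 -c "
from bench import *
print(sign_off(),read_time_s())"
```

```text
the job is handed in; nothing more can be done
the job is handed in; nothing more can be done
```

The blank is home against the guide plate, the clamp looks locked on it, and the job is handed in. The work was done by about 22 s on the robot's clock.

- **Blank:** I pushed it along the trough with closed fingertips until it stopped at about 8 N. The fingertips ended within 1 mm of where they should be with the ferrule butted. The pictures show the ferrule against the plate and the blank lying in the V.
- **Clamp:** I pushed the lever over and down until it met a firm stop, about 11 N at the end. With the hand away, the lever stayed nearly level. Grip middle and end were seen within about 2.5 pixels of their locked positions in both the side and wrist views, and the pad sat on the blank.
- **Bench and hand:** The wrist force read about 0.5 N with the hand clear. I saw no bystander disturbed, but I compared the pictures by eye and did not measure their positions.

**Not confirmed:**
- **Pad force and lever angle:** I could not measure either one directly. I infer the lock from the firm stop, and from the lever not springing back after release.
- **Fingertip depth:** At the final press the fingertips read about 5 mm lower than the stated lever height. I put this down to fingertip length and calibration, because the lever was firm under the press and the pictures showed it at its locked position.

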